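# Show the snack-tower lid on the video call

### The arm

A 6-joint arm with a two-finger parallel gripper is mounted at the origin on the work surface. World frame = base frame: x ahead of the robot, y to its left, z up, the work surface at z = 0. Lengths are in m, angles in rad, forces in N, time in s.
With the tool pointing down it reaches from about 0.25 to 0.775 m from the base axis. Payload 4 kg.
Tool frame: the origin (TCP) lies on the centre line of the jaws, within the pads' length; the fingertips stand 8 mm ahead of it and the grasp point (between the pads) lies 11 mm behind it; z points along the fingers, y is the direction in which the jaws open and shut (so a half turn about z gives the same grasp; the last joint's range is limited). The gripper opens to 94 mm and grips with 3 to 60 N. Pads are 16 mm wide; open, the fingers measure 119 mm over their backs; the gripper's body (75 mm by 177 mm) begins 78 mm behind the grasp point.
Start: joints at [-1.335, 0.087, 1.371, -0, 1.684, -0.103], TCP at [0.183, -0.519, 0.214] pointing down, gripper open.
Joint ranges: [-3.1, 3.1], [-0.76, 2.03], [0.27, 2.55], [-1.08, 4.22], [0.17, 2.65], [-2.57, 2.57]. Speed limits (rad/s): [2.79, 2.79, 3.14, 3.14, 3.14, 3.14].

### API

Orientations are given as [roll, pitch, yaw] about the fixed x, y, z axes, in that order (R = Rz(yaw) Ry(pitch) Rx(roll)).
In Python, from bench import robot gives the robot as it stands.
- The arm moves only by the shell command python3 -m crank 'ROWS' [OPENING]. ROWS is JSON, a list of rows, each a list of 4 numbers: the shift along the tool's x, y, z scaled (see below), then the turn about the tool's z scaled (see below). A call has exactly 10 rows; each row shifts and turns the commanded pose from where the row before left it, along the tool's axes as they then stand; what a row does not reach is not made up. The controller multiplies each number of a shift by 0.2 m and each number of a turn by pi/2 rad. A row lasts 1/8 s, in which the tool goes at most 62.5 mm and 10.7 degrees, less where a joint would pass 70% of its speed; a pose out of reach is approached as far as the arm can. A call with a number of a shift or a turn outside -1 to 1 is refused whole. A call with a gripper value outside its range is refused whole. OPENING is the gripper command: -1 is fully open, 1 is shut, values between are in proportion, set as the call begins (- or left out, the last holds). The fingers move at their own pace and stop on an object; the grip force is fixed at half the most. Time passes only in rows, so rows that do not move let the fingers close, or fill a call up. It gives the time, the measured TCP pose, the force and the opening at its end, in the units of the state.
- robot.get_obs(): the state, without advancing time (a new reading comes with each control period).
- robot.snapshot(name): name is "scene" or "top" or "wrist"; returns (picture, depth): 400x640x3 uint8, red, green, blue; 400x640 float32, m along the optical axis (not along the pixel's ray), 0 where there is no reading.
- robot.camera_params(name): a dict with "fx", "fy", "cx", "cy" (pixels), "distortion" ([k1, k2, p1, p2, k3] as OpenCV has them; the pictures are not rectified), "world_from_camera" (4x4, takes a point from camera to world coordinates). Camera axes: x right, y down, z forward; pixel columns grow to the right and rows downward; lengths in m; the calibration is good to about 2 mm. A picture is of the moment at which its call begins: read the wrist's pose just before it. camera_params takes no time and is no camera call; for the wrist camera it gives the pose at the moment of the call.
- robot.close_job(): hands the job in, once; it reports no verdict.
The state is a dict: "time": time; "joint_positions": joint angles; "qvel": joint speeds; "joint_torque": joint torques, N m; "tool_pos": TCP position; "ee_rot": TCP orientation; "wrist_force": force on the tool from outside, world axes, zero at the start; "wrist_torque": the same for the moment, N m; "width": finger opening in m.
Only numpy, scipy, OpenCV 4.12 (cv2) and the standard library are available. Lean on these libraries where they do the work, as an engineer would, in place of code of your own. Each camera call takes 0.05 s, during which the arm holds its last target.

### The job

The shop on the video call wants to see the seal under the snack tower's lid. First lean the tablet's screen back to 50 degrees from upright; then take the yellow lid off the tower by its white handle and hold it up in the air, centred in front of the tablet's camera lens and about 16 cm straight out from it along the direction the screen faces, with its underside square to the lens (so tilted like the screen, underside towards it). Finish while still holding it there, steady and touching nothing else, the screen still at 50 degrees, the tower standing where it was and the other things on the table left alone.

Things in the scene. Friction and masses are not known exactly. Their poses are not given: they have to be found in the camera images.
- tablet (a joint): Tilt in rad: 0 = screen upright, grows as the top leans back; wanted 0.873. White tablet 230 wide x 165 high x 10 mm, dark screen on the stand's -x side, lower edge on the hinge. Stiff hinge (0.9 N m) that stays where left: closed fingers pushing the screen's front near the top need 6 to 9 N. Cannot be lifted off.
- stand_hinge (a point): Middle of the tablet's hinge line, 45 mm above the table, level with the middle of the tablet's lower edge (in the middle of its thickness). Its axes are the stand's: x level, pointing away from the side that the screen faces (away from the viewer, the way the top leans), y along the hinge line, z up.
- tablet_lens (a point): The black round camera lens, 13 mm across, on the tablet's front face at the middle of the top bezel, 152 mm from the hinge line along the tablet and 5 mm in front of the middle of its thickness. Axes turn with the tablet: z runs up along the tablet, y along the hinge line, -x is straight out of the screen (the way the lens looks).
- stand: Aluminium stand, fixed to the table, foot 150 x 150 x 14 mm, its middle 20 mm behind the origin; origin on the table under the middle of the hinge. Its yaw is the way the screen is turned.
- tower: Round plastic three-tier snack tower, mint, cream and mint, clipped into one piece, loose on the table: 165 mm high, 152 mm across the rims, 0.7 kg; origin at the middle of its foot, z up. The lid lies on its top.
- lid: Yellow lid loose on the tower, about 0.15 kg: disc 152 mm across, 8 thick; origin at the middle of the disc's underside (on the tower's rim), z up through the handle. A plug 124 mm across with a red and white seal reaches 7 mm below the disc, 6 mm play all round. White bar handle on top, to pinch: 60 mm along the lid's x, 16 mm along its y, top 42 mm above the origin (34 above the disc).
- mug: Red enamel mug, 80 mm across, 80 mm high, handle at its +y; origin at the middle of its foot. Leave alone.
- board: Beech cutting board 240 x 150 x 18 mm lying flat, origin at the middle of its underside. Leave alone.
- ramekin: Glass ramekin 84 mm across, 45 mm high, standing on the board; origin at the middle of its foot. Leave alone.
- tongs: Steel spring-hinged tongs lying flat, 220 mm long, 24 mm high, opening along their x; origin at the spring hinge end. Leave alone.
- jar: Amber glass jam jar with red cap, 68 mm across, 95 mm high; origin at the middle of its foot. Leave alone.
Things that resemble listed ones, but are neither listed nor needed, are in the scene too. There is more than one size of the lid; the job needs the smaller.

How it is judged:
By the outcome, as a careful person would: the job done as asked, in the order asked, and still so for the second after the job is handed in, while the arm keeps its last pose, push and grip.
It also fails if it takes over 56 s, if anything falls off the work surface, if the arm or the gripper's body presses on something with over 40 N, if the wrist force passes 120 N, or if a joint passes its speed limit or range.

## Working session

There is one attempt and no reset: what is moved stays moved. The work goes in short steps, Python scripts to look and compute and a shell command to move; the robot and the scene stay as the last step left them, time stands still between calls to the robot, and variables do not carry over. Pictures are saved under pics/ and viewed, and the job is handed in when it is done.

```bash
ls; mkdir -p pics; cat > h.py <<'E'
import numpy as np, cv2
from bench import robot
from scipy.spatial.transform import Rotation as R
def snap(n,f):
    cp=robot.camera_params(n); im,d=robot.snapshot(n)
    cv2.imwrite(f'pics/{f}.png',im[:,:,::-1]); np.savez(f'pics/{f}.npz',im=im,d=d,T=cp['world_from_camera'],K=[cp['fx'],cp['fy'],cp['cx'],cp['cy']],D=cp['distortion'])
    return im,d
def load(f): return np.load(f'pics/{f}.npz')
def cloud(f):
    z=load(f); K=z['K'];h,w=z['d'].shape
    u,v=np.meshgrid(np.arange(w),np.arange(h))
    Km=np.array([[K[0],0,K[2]],[0,K[1],K[3]],[0,0,1]])
    n=cv2.undistortPoints(np.stack([u,v],-1).reshape(-1,1,2).astype(np.float64),Km,z['D']).reshape(h,w,2)
    d=z['d'].astype(float)
    P=np.stack([n[...,0]*d,n[...,1]*d,d],-1)
    P=P@z['T'][:3,:3].T+z['T'][:3,3]
    P[d==0]=np.nan
    return z['im'],P
def proj(f,X):
    z=load(f);K=z['K'];T=np.linalg.inv(z['T'])
    Km=np.array([[K[0],0,K[2]],[0,K[1],K[3]],[0,0,1]])
    X=np.atleast_2d(X)@T[:3,:3].T+T[:3,3]
    return cv2.projectPoints(X,np.zeros(3),np.zeros(3),Km,z['D'])[0].reshape(-1,2)
E
python3 - <<'E'
from h import *
snap('scene','s0');snap('top','t0')
o=robot.get_obs()
for k in o: print(k,np.round(o[k],3))
print(robot.camera_params('top'))
E
```

```text
pics
time 0.1
joint_positions [-1.335  0.088  1.372  0.     1.684 -0.103]
qvel [-0.001 -0.001 -0.005 -0.    -0.     0.   ]
joint_torque [ 1.0000e-03 -3.4125e+01 -3.0330e+01  7.2000e-02  3.0000e-02 -0.0000e+00]
tool_pos [ 0.183 -0.518  0.212]
ee_rot [-3.14  -0.     0.339]
wrist_force [-0.449  0.322 -0.027]
wrist_torque [-0.044  0.032  0.017]
width 0.094
{'fx': 440.7438990384415, 'fy': 440.7438990384415, 'cx': 321.55235310343534, 'cy': 203.44375681033338, 'distortion': array([-0.02618219,  0.        ,  0.        ,  0.        ,  0.        ]), 'world_from_camera': array([[-3.63367536e-02, -9.78846221e-01,  2.01344769e-01,
         3.06437097e-01],
       [-9.99338589e-01,  3.53046346e-02, -8.71595489e-03,
         3.02879572e-02],
       [ 1.42317599e-03, -2.01528307e-01, -9.79481657e-01,
         1.45511862e+00],
       [ 0.00000000e+00,  0.00000000e+00,  0.00000000e+00,
         1.00000000e+00]])}
```

View pics/s0.png

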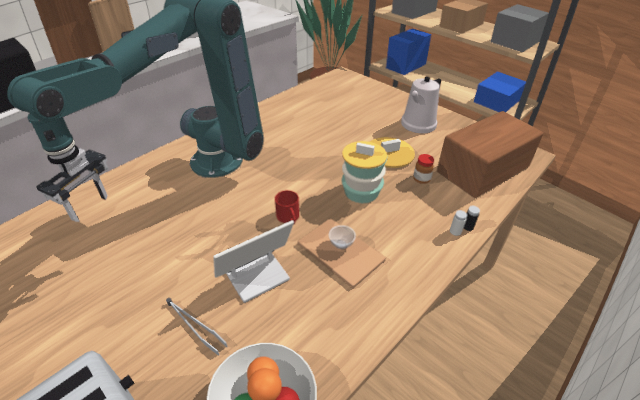

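View pics/t0.png

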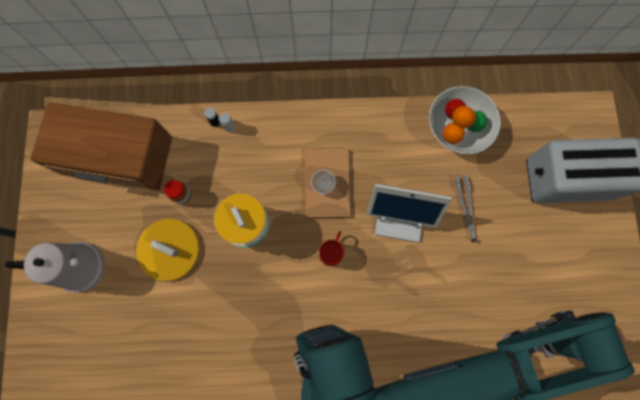

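```bash
python3 - <<'E'
from h import *
a=load('t0')['im'][150:260,340:500,::-1]; b=load('s0')['im'][200:310,190:350,::-1]
c=load('t0')['im'][170:290,120:290,::-1]; d=load('s0')['im'][120:210,320:450,::-1]
f=lambda x:cv2.resize(x,(400,290),interpolation=cv2.INTER_CUBIC)
cv2.imwrite('pics/c0.png',np.vstack([np.hstack([f(a),f(b)]),np.hstack([f(c),f(d)])]))
for n,pts in (('t0',[(375,190),(450,198),(410,192),(372,212),(440,224),(405,215),(380,235),(420,240),(400,230),(350,220),(240,215),(168,250),(332,252),(237,215),(323,180)]),('s0',[(217,250),(292,227),(215,270),(292,240),(255,240),(240,298),(288,277),(262,280),(365,150),(395,153)])):
    im,P=cloud(n)
    for u,v in pts: print(n,u,v,np.round(P[v,u],3),im[v,u])
E
```

```text
t0 375 190 [ 0.605 -0.142  0.174] [115 113 106]
t0 450 198 [ 0.568 -0.357  0.197] [155 150 138]
t0 410 192 [ 0.59  -0.242  0.195] [137 137 129]
t0 372 212 [ 0.557 -0.142  0.073] [30 37 45]
t0 440 224 [ 0.521 -0.376  0.   ] [103  76  48]
t0 405 215 [ 0.541 -0.244  0.084] [10 22 36]
t0 380 235 [ 0.49  -0.171  0.013] [138 123 109]
t0 420 240 [ 0.469 -0.304  0.005] [110  93  78]
t0 400 230 [ 0.504 -0.238  0.012] [166 166 165]
t0 350 220 [ 0.546 -0.076 -0.   ] [153 115  73]
t0 240 215 [0.541 0.258 0.191] [119 111  96]
t0 168 250 [0.46  0.509 0.062] [154 153 145]
t0 332 252 [ 0.441 -0.011  0.004] [76 10  5]
t0 237 215 [0.538 0.264 0.205] [175 175 164]
t0 323 180 [0.681 0.01  0.024] [109 104  98]
s0 217 250 [ 0.394 -0.272  0.002] [213 168 127]
s0 292 227 [ 0.487 -0.037  0.   ] [186 153 125]
s0 215 270 [ 0.536 -0.357  0.107] [126 123 120]
s0 292 240 [ 0.529 -0.075 -0.001] [201 159 120]
s0 255 240 [ 0.595 -0.256  0.194] [153 150 147]
s0 240 298 [ 0.585 -0.329 -0.001] [136 113  92]
s0 288 277 [ 0.637 -0.191  0.014] [211 207 207]
s0 262 280 [ 0.59  -0.25   0.012] [210 209 210]
s0 365 150 [0.542 0.253 0.194] [147 144 141]
s0 395 153 [0.494 0.529 0.018] [227 184  93]
```

View pics/c0.png

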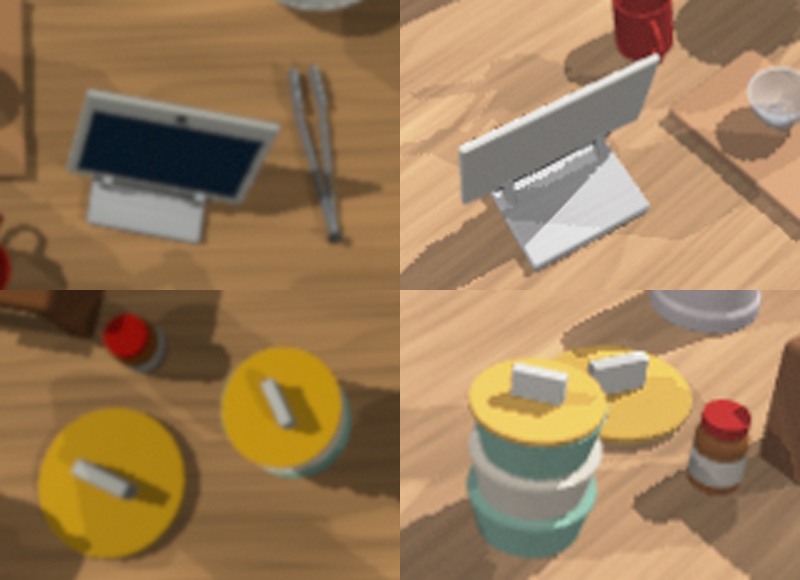

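Two yellow lids: one on the tower (top view 240,220; scene 365,153) and one flat on the table (top 168,250; scene 395,153). I'll measure both diameters, and fit the tablet.

```bash
python3 - <<'E'
from h import *
for n in ('t0','s0'):
    im,P=cloud(n)
    hsv=cv2.cvtColor(im,cv2.COLOR_RGB2HSV)
    m=(hsv[...,0]>20)&(hsv[...,0]<30)&(hsv[...,1]>140)&(hsv[...,2]>70)
    for nm,lo,hi in (('tower',.1,.22),('table',.004,.05)):
        q=m&(P[...,2]>lo)&(P[...,2]<hi)&(P[...,1]>.1)&(P[...,0]<.75)
        q=cv2.morphologyEx(q.astype(np.uint8),cv2.MORPH_OPEN,np.ones((3,3)))>0
        p=P[q]; p=p[np.abs(p[:,2]-np.median(p[:,2]))<.006]
        if len(p)<20: continue
        c,r=cv2.minEnclosingCircle(p[:,:2].astype(np.float32))
        print(n,nm,len(p),'z',np.median(p[:,2]),np.round(c,4),2*r, 'pct', np.percentile(p[:,0],[0.5,99.5]),np.percentile(p[:,1],[.5,99.5]))
        # handle top
        z0=np.median(p[:,2])
        h=(P[...,2]>z0+.028)&(P[...,2]<z0+.045)&(np.hypot(P[...,0]-c[0],P[...,1]-c[1])<.06)
        g=P[h]; 
        print('  handle',len(g),np.round(np.median(g,0),4),cv2.minAreaRect(g[:,:2].astype(np.float32)))
# tablet
im,P=cloud('t0')
reg=np.zeros(im.shape[:2],bool); reg[180:225,365:455]=1
dark=reg&(im.max(2)<70)&(im[...,2]>im[...,0])&(P[...,2]>.055)
p=P[dark]
for _ in range(4):
    c=p.mean(0);n=np.linalg.svd(p-c)[2][2]; r=(p-c)@n; p=p[np.abs(r)<2.5*r.std()]
n*=-np.sign(n[0])
print('screen',len(p),c,n,'std',r.std(),'tilt deg',np.degrees(np.arcsin(n[2])),'yaw',np.degrees(np.arctan2(-n[1],-n[0])))
im,P=cloud('s0')
reg=np.zeros(im.shape[:2],bool); reg[222:275,212:296]=1
b=reg&(P[...,2]>.06)&(P[...,2]<.18)
p=P[b]
for _ in range(6):
    c=np.median(p,0);n=np.linalg.svd(p-p.mean(0))[2][2]; c=p.mean(0);r=(p-c)@n; p=p[np.abs(r)<2.5*r.std()]
n*=-np.sign(n[0])
print('back',len(p),c,n,'std',r.std(),'tilt deg',np.degrees(np.arcsin(n[2])),'yaw',np.degrees(np.arctan2(-n[1],-n[0])))
E
```

```text
t0 tower 1729 z 0.17293039124519316 [0.5353 0.2654] 0.15235982835292816 pct [0.46420296 0.60703188] [0.19259296 0.33571903]
  handle 119 [0.5348 0.2636 0.2066] ((0.5347795486450195, 0.2635938227176666), (0.05946049466729164, 0.016194045543670654), 24.47658348083496)
t0 table 2537 z 0.018805104349944424 [0.4674 0.528 ] 0.20331603288650513 pct [0.37184541 0.56413845] [0.43135044 0.62345711]
  handle 86 [0.4664 0.5202 0.0615] ((0.4669395685195923, 0.5261870622634888), (0.08161687105894089, 0.021981285884976387), 63.05022048950195)
s0 tower 503 z 0.17270245194389522 [0.5349 0.2604] 0.14867675304412842 pct [0.4639722 0.6065051] [0.18914888 0.33330136]
  handle 70 [0.5365 0.2579 0.2055] ((0.5355207920074463, 0.25895166397094727), (0.059665240347385406, 0.021124111488461494), 21.18967056274414)
s0 table 306 z 0.018595599887292757 [0.4965 0.5385] 0.18957538902759552 pct [0.46527171 0.56439139] [0.45151094 0.62347334]
  handle 75 [0.4743 0.5232 0.0583] ((0.4698951840400696, 0.527426540851593), (0.07355428487062454, 0.029593639075756073), 59.318321228027344)
screen 1506 [ 0.55622164 -0.24309509  0.12019134] [-0.90279789  0.19762437  0.38196935] std 0.0015374427056095191 tilt deg 22.45572219204574 yaw -12.347404750899784
back 1080 [ 0.56569181 -0.25464256  0.12356253] [-0.90180459  0.19902173  0.38358679] std 0.000584479455922286 tilt deg 22.556034614041423 yaw -12.44527214189373
```

The tower lid measures 152 mm across, the table one about 203 mm, so the tower's is the right one. Next: the hinge fit and an enlarged crop of the lid.

```bash
cat >> h.py <<'E'
def tabfit(f,reg,yawd=-12.4):
    """front or back face points -> tilt"""
    im,P=cloud(f); u0,v0,u1,v1=reg
    m=np.zeros(im.shape[:2],bool); m[v0:v1,u0:u1]=1
    return im,P,m
E
python3 - <<'E'
from h import *
n=np.array([-.9023,.1983,.3828]);n/=np.linalg.norm(n)
y=np.array([-n[1],n[0],0]);y=-y/np.linalg.norm(y); 
u=np.cross(n,y); u*=np.sign(u[2]); print('y',y,'u',u)
A=np.array([ 0.55622164,-0.24309509,0.12019134]);B=np.array([ 0.56569181,-0.25464256,0.12356253])
print('thick between', (A-B)@n)
off=((A@n)+(B@n))/2
for f,reg in (('t0',(360,180,460,228)),('s0',(205,215,300,280))):
    im,P,m=tabfit(f,reg)
    d=P@n-off
    m&=(np.abs(d)<.011)&(P[...,2]>.04)
    m=cv2.morphologyEx(m.astype(np.uint8),cv2.MORPH_OPEN,np.ones((2,2)))>0
    p=P[m]; a=p@y; b=p@u
    h=b>np.percentile(b,40)
    print(f,len(p),'y ext',np.percentile(a[h],[.5,2,98,99.5]),'mid',np.percentile(a[h],[1,99]).mean(),'u ext',np.percentile(b,[.5,99.5]))
    # hinge point: on midplane z=.045, lateral mid
    for am in [np.percentile(a[h],[1,99]).mean()]:
        M=np.array([n,y,[0,0,1]]); print('hinge',np.linalg.solve(M,[off,am,.045]))
im=load('t0')['im'][195:245,205:275,::-1]
cv2.imwrite('pics/c1.png',cv2.resize(im,(700,500),interpolation=cv2.INTER_CUBIC))
E
```

```text
y [ 0.21464909  0.97669124 -0.        ] u [ 0.37387665 -0.08216751  0.92383156]
thick between 0.009544286976002504Traceback (most recent call last):
  File "<stdin>", line 15, in <module>
    return _quantile_unchecked(
        a, q, axis, out, overwrite_input, method, keepdims, weights)
    return _ureduce(a,
                    func=_quantile_ureduce_func,
    ...<5 lines>...
                    overwrite_input=overwrite_input,
                    method=method)
    r = func(a, **kwargs)
    result = _quantile(arr,
                       quantiles=q,
    ...<2 lines>...
                       out=out,
                       weights=wgt)
    slices_having_nans = np.isnan(arr[-1, ...])
                                  ~~~^^^^^^^^^
IndexError: index -1 is out of bounds for axis 0 with size 0
```

```bash
python3 - <<'E'
from h import *
n=np.array([-.9023,.1983,.3828]);n/=np.linalg.norm(n)
y=np.array([.21465,.97669,0]);u=np.cross(y,n);u*=np.sign(u[2])
A=np.array([ 0.55622164,-0.24309509,0.12019134]);B=np.array([ 0.56569181,-0.25464256,0.12356253])
off=((A@n)+(B@n))/2
for f,reg in (('t0',(360,180,460,228)),('s0',(205,215,300,280))):
    im,P,m=tabfit(f,reg)
    d=(P*n).sum(-1)-off
    m&=(np.abs(d)<.011)&(P[...,2]>.04)
    print(m.sum())
    p=P[m]; a=p@y; b=p@u
    h=b>np.percentile(b,40)
    mid=np.percentile(a[h],[1,99]).mean()
    print(f,len(p),'y ext',np.percentile(a[h],[.5,2,98,99.5]),'mid',mid,'u ext',np.percentile(b,[.5,99.5]))
    print('hinge',np.linalg.solve(np.array([n,y,[0,0,1]]),[off,mid,.045]))
im=load('t0')['im'][195:245,205:275,::-1]
cv2.imwrite('pics/c1.png',cv2.resize(im,(700,500),interpolation=cv2.INTER_CUBIC))
E
```

```text
2504
t0 2504 y ext [-0.23060864 -0.22722327 -0.00718304 -0.00366683] mid -0.11705612199285441 u ext [0.25821143 0.42753079]
hinge [ 0.53104698 -0.23655956  0.045     ]
1750
s0 1750 y ext [-0.23429578 -0.2322123  -0.01384623 -0.0101319 ] mid -0.12256460553026549 u ext [0.26064624 0.42843765]
hinge [ 0.52986459 -0.24193965  0.045     ]
```

View pics/c1.png

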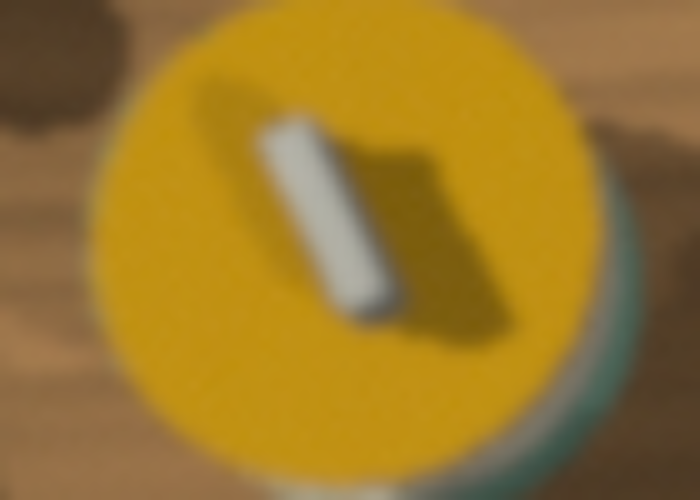

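```bash
python3 -m crank '[[0,0,0,0.118],[0,0,0,0.118],[0,0,0,0.117],[0.177,-0.2475,0.02,0],[0.177,-0.2475,0.02,0],[0.177,-0.2475,0.02,0],[0.177,-0.2475,0.02,0],[0.177,-0.2475,0.02,0],[0.177,-0.2475,0.02,0],[0.177,-0.2475,0.02,0]]' 1
python3 - <<'E'
from h import *
snap('wrist','w0')
E
```

```text
time: 1.35
tool_pos: [0.5, -0.2317, 0.1849]
ee_rot: [3.141, 0.001, -0.216]
wrist_force: [0.5, -1.7, 0.7]
width: 0.0007
```

View pics/w0.png

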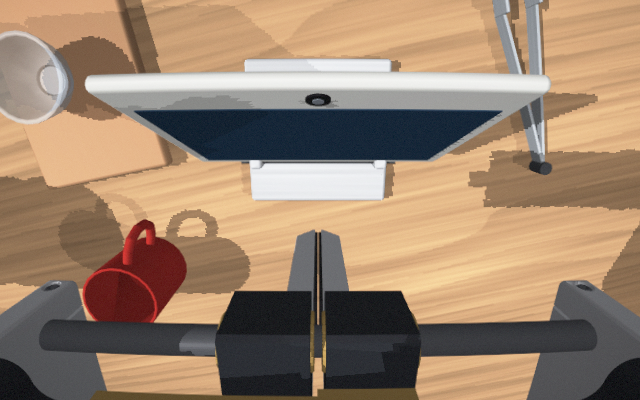

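The wrist view shows the tablet square-on. The lens is at (318,100), in line with the fingertips (318,235), with ramekin, mug and tongs well clear.

```bash
cat >> h.py <<'E'
def face(f,reg,dark=True):
    im,P=cloud(f); u0,v0,u1,v1=reg
    m=np.zeros(im.shape[:2],bool); m[v0:v1,u0:u1]=1
    p=P[m]; p=p[np.isfinite(p[:,0])&(p[:,2]>.05)]
    for _ in range(6):
        c=p.mean(0);n=np.linalg.svd(p-c,full_matrices=False)[2][2]; r=(p-c)@n; p=p[np.abs(r)<2.5*r.std()+1e-4]
    n*=-np.sign(n[0])
    print('face n',n,'std',r.std(),'tilt',np.degrees(np.arcsin(n[2])),'yaw',np.degrees(np.arctan2(-n[1],-n[0])))
    return c,n,P
E
python3 - <<'E'
from h import *
c,n,P=face('w0',(215,113,430,157))
s=np.array([.9767,-.2147,0])
# lens by ray/plane
z=load('w0');K=z['K'];Km=np.array([[K[0],0,K[2]],[0,K[1],K[3]],[0,0,1]])
r=cv2.undistortPoints(np.array([[[318.,100.]]]),Km,z['D'])[0,0]; r=z['T'][:3,:3]@[r[0],r[1],1];o=z['T'][:3,3]
L=o+r*((c-o)@n)/(r@n); print('lens',L)
u=np.array([0,0,1])-n*n[2];u/=np.linalg.norm(u)
print('hinge from lens',L-.005*n-.152*u)
print('plane hinge s:', )
E
```

```text
face n [-0.90359272  0.1988569   0.37944188] std 0.0003080712959785185 tilt 22.299115677233107 yaw -12.411440411948638
lens [ 0.5817892  -0.24997512  0.18868129]
hinge from lens [ 0.5299799  -0.23857326  0.04615131]
plane hinge s:
```

```bash
python3 -m crank '[[0.115,0,0.008,0],[0.115,0,0.008,0],[0.115,0,0.009,0],[0.042,0,0.0185,0],[0.042,0,0.0185,0],[0.05,0,0.032,0],[0.05,0,0.032,0],[0.031,0,0.027,0],[0.031,0,0.027,0],[0,0,0,0]]' 1
python3 - <<'E'
from h import *
snap('wrist','w1'); snap('top','t1')
E
```

```text
time: 2.65
tool_pos: [0.6151, -0.2588, 0.1484]
ee_rot: [-3.142, -0.0, -0.216]
wrist_force: [-0.7, 1.0, -0.8]
width: 0.0004
```

View pics/w1.png

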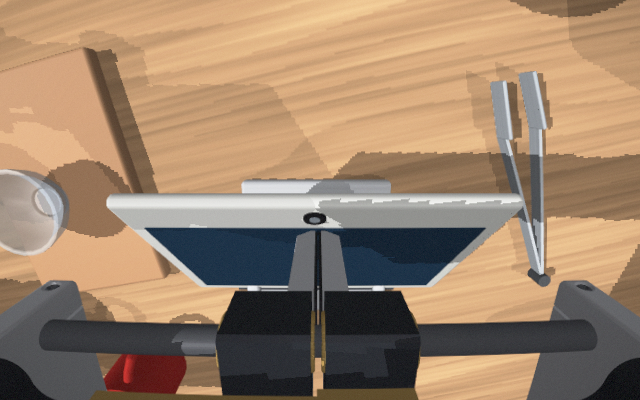

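The tablet has leaned back and the fingertip touches just below the lens (315,218). Measuring the tilt.

```bash
python3 - <<'E'
from h import *
face('w1',(180,230,285,280));face('w1',(352,230,420,270))
E
```

```text
face n [-0.66344941  0.14311179  0.73440717] std 0.0002511401434375801 tilt 47.2571467491541 yaw -12.172684310836473
face n [-0.66201203  0.14887171  0.73455925] std 0.00023756897455901843 tilt 47.26998639092381 yaw -12.673711199104474
```

```bash
python3 -m crank '[[0.011,0,0.012,0],[0.012,0,0.012,0],[0,0,0,0],[-0.1,0,-0.1,0],[-0.2,0,-0.2,0],[-0.2,0,-0.2,0],[-0.1,0,-0.1,0],[0,0,0,0],[0,0,0,0],[0,0,0,0]]' 1
python3 - <<'E'
from h import *
snap('wrist','w2')
c,n,P=face('w2',(250,200,390,220))
E
```

```text
time: 4.0
tool_pos: [0.5021, -0.2338, 0.2622]
ee_rot: [-3.14, 0.003, -0.215]
wrist_force: [-0.0, 0.6, 0.5]
width: 0.0005h.py:34: RuntimeWarning: Mean of empty slice.
  c=p.mean(0);n=np.linalg.svd(p-c,full_matrices=False)[2][2]; r=(p-c)@n; p=p[np.abs(r)<2.5*r.std()+1e-4]
  ret = um.true_divide(
Traceback (most recent call last):
  File "h.py", line 34, in face
    c=p.mean(0);n=np.linalg.svd(p-c,full_matrices=False)[2][2]; r=(p-c)@n; p=p[np.abs(r)<2.5*r.std()+1e-4]
                  ~~~~~~~~~~~~~~~~~~~~~~~~~~~~~~~~~~~~~~~~~^^^
IndexError: index 2 is out of bounds for axis 0 with size 0
```

View pics/w2.png

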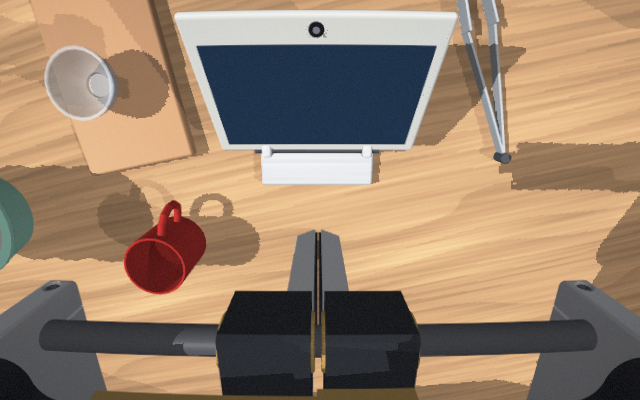

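Free of the tablet now; the full screen is visible, lens at (316,30).

```bash
python3 - <<'E'
from h import *
c,n,P=face('w2',(235,55,405,138))
z=load('w2');K=z['K'];Km=np.array([[K[0],0,K[2]],[0,K[1],K[3]],[0,0,1]])
r=cv2.undistortPoints(np.array([[[316.,30.]]]),Km,z['D'])[0,0]; r=z['T'][:3,:3]@[r[0],r[1],1];o=z['T'][:3,3]
L=o+r*((c-o)@n)/(r@n); print('lens',L)
u=np.array([0,0,1])-n*n[2];u/=np.linalg.norm(u)
print('hinge',L-.005*n-.152*u)
t=np.radians(50);yw=np.radians(-12.4)
n=np.array([-np.cos(t)*np.cos(yw),-np.cos(t)*np.sin(yw),np.sin(t)]);u=np.array([np.sin(t)*np.cos(yw),np.sin(t)*np.sin(yw),np.cos(t)])
L=np.array([.530,-.2386,.0455])+.152*u+.005*n
print('lens model',L,'lid centre',L+.16*n,'tcp',L+.18*n)
E
```

```text
face n [-0.63532324  0.13987852  0.75947243] std 0.0006169187174521997 tilt 49.417710809959495 yaw -12.416657787519249
lens [ 0.63872592 -0.26245103  0.14868728]
hinge [ 0.52916289 -0.23832864  0.04600791]
lens model [ 0.64058354 -0.26291337  0.14703394] lid centre [ 0.54013669 -0.24082869  0.26960105] tcp [ 0.52758083 -0.23806811  0.28492194]
```

```bash
python3 -m crank '[[-0.046,-0.307,-0.0125,0],[-0.046,-0.307,-0.0125,0],[-0.046,-0.307,-0.0125,0],[-0.046,-0.307,-0.0125,0],[-0.046,-0.307,-0.0125,0],[-0.046,-0.307,-0.0125,0],[-0.046,-0.307,-0.0125,0],[-0.046,-0.307,-0.0125,0],[0,0,0,-0.118],[0,0,0,-0.118]]' 0
python3 - <<'E'
from h import *
snap('wrist','w3')
E
```

```text
time: 5.3
tool_pos: [0.535, 0.2633, 0.2826]
ee_rot: [3.141, 0.003, 0.164]
wrist_force: [-0.8, -0.1, 0.9]
width: 0.0465
```

View pics/w3.png

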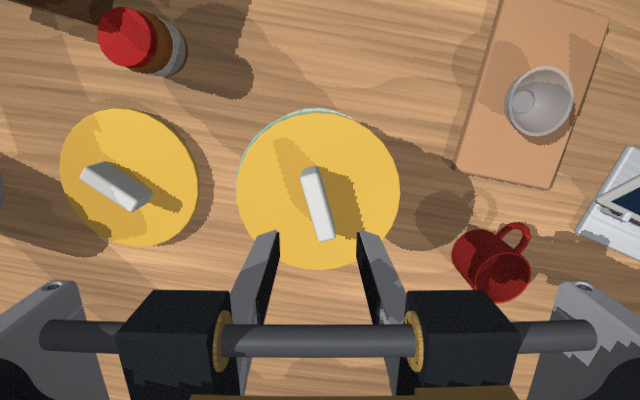

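Wrist view: the tower lid is at (318,190) with its handle at (318,203); the bigger lid is lower, at (128,178). Measuring both.

```bash
python3 - <<'E'
from h import *
im,P=cloud('w3')
hsv=cv2.cvtColor(im,cv2.COLOR_RGB2HSV)
z=P[...,2]; near=np.hypot(P[...,0]-.535,P[...,1]-.263)<.1
m=near&(np.abs(z-.173)<.006)&(hsv[...,1]>110); p=P[m]
print('lid',np.median(p[:,2]),cv2.minEnclosingCircle(p[:,:2].astype(np.float32)))
m=near&(z>.2)&(z<.212)&(hsv[...,1]<60); m[230:]=0;p=P[m]
print('handle',len(p),np.median(p,0),cv2.minAreaRect(p[:,:2].astype(np.float32)))
E
```

```text
lid 0.17370597676863822 ((0.534351110458374, 0.2632308900356293), 0.07615979015827179)
handle 1152 [0.54039821 0.26546657 0.20741093] ((0.5369007587432861, 0.2643289566040039), (0.0541100800037384, 0.01585301011800766), 24.625391006469727)
```

```bash
python3 -m crank '[[0,0,0,-0.085],[0,0,0,-0.085],[0,0,0.1,0],[0,0,0.1,0],[0,0,0.1,0],[0,0,0.06,0],[0,0,0.06,0],[0,0,0.03,0],[0,0,0.024,0],[0,0,0,0]]' 0
python3 -m crank '[[0,0,0,0],[0,0,0,0],[0,0,0,0],[0,0,0,0],[0,0,0,0],[0,0,0,0],[0,0,0,0],[0,0,-0.05,0],[0,0,-0.1,0],[0,0,-0.15,0]]' 1
python3 - <<'E'
from h import *
snap('wrist','w4');snap('scene','s4')
E
```

```text
time: 6.6
tool_pos: [0.535, 0.2616, 0.1898]
ee_rot: [3.141, -0.0, 0.422]
wrist_force: [0.3, 0.1, -1.7]
width: 0.0463
time: 7.85
tool_pos: [0.5344, 0.2611, 0.249]
ee_rot: [3.141, 0.004, 0.422]
wrist_force: [1.0, 1.3, -0.9]
width: 0.0155
```

View pics/w4.png

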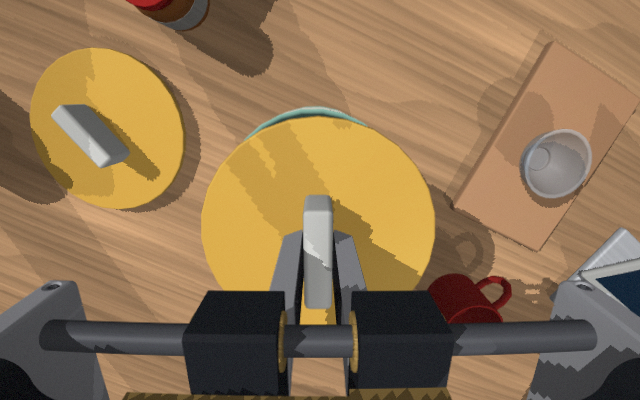

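View pics/s4.png

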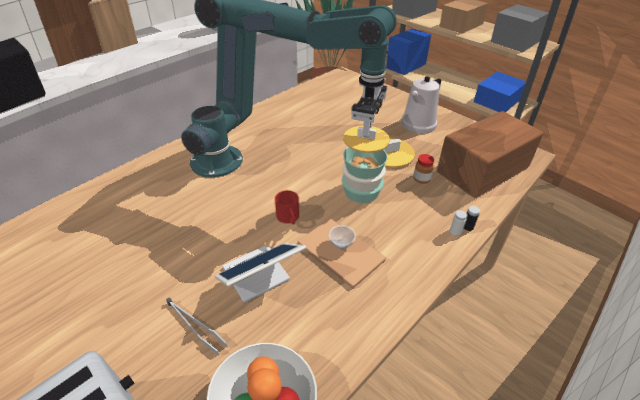

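Lid held and off the tower, everything else undisturbed. Carrying it up and around towards the azimuth that the screen faces.

```bash
python3 -m crank '[[0,0,-0.19,0],[0,0,-0.19,0.1],[0,0,-0.19,0.102],[0,0,-0.18,0.102],[0,0,0,0.102],[0.11,0.264,0,0],[0.11,0.264,0,0],[0.11,0.264,0,0],[0.11,0.264,0,0],[0.11,0.264,0,0]]' 1
python3 -m crank '[[0.11,0.264,0,0],[0.11,0.264,0,0],[0.1,0,0,0],[0.2,0,0,0],[0.2,0,0,0],[0.2,0,0,0],[0.2,0,0,0],[0.2,0,0,0],[0.2,0,0,0],[0.2,0,0,0]]' 1
python3 - <<'E'
from h import *
o=robot.get_obs();print(o['joint_positions'],R.from_euler('xyz',o['ee_rot']).as_matrix())
E
```

```text
time: 9.2
tool_pos: [0.586, -0.0217, 0.3984]
ee_rot: [3.141, 0.002, -0.216]
wrist_force: [1.0, -0.4, -2.3]
width: 0.0158
time: 10.45
tool_pos: [0.7939, -0.1734, 0.3279]
ee_rot: [3.142, -0.103, -0.216]
wrist_force: [0.5, 0.2, -2.2]
width: 0.0157
[-0.28784212  0.72792655  0.28122614  0.00822169  2.02995846  1.50265074] [[ 9.71682363e-01 -2.14007780e-01  1.00170129e-01]
 [-2.12877021e-01 -9.76831956e-01 -2.19705344e-02]
 [ 1.02551249e-01  2.44621283e-05 -9.94727722e-01]]
```

The out-of-reach push tilts the tool forward (5.9° so far) in exactly the required plane. Continuing.

```bash
python3 -m crank '[[0.3,0,-0.05,0],[0.3,0,-0.05,0],[0.3,0,-0.05,0],[0.3,0,-0.05,0],[0.3,0,-0.05,0],[0.3,0,-0.05,0],[0.3,0,-0.05,0],[0.3,0,-0.05,0],[0.3,0,-0.05,0],[0.3,0,-0.05,0]]' 1
python3 - <<'E'
from h import *
o=robot.get_obs();print(o['joint_positions'],R.from_euler('xyz',o['ee_rot']).as_matrix())
E
```

```text
time: 11.7
tool_pos: [0.9399, -0.2055, 0.3486]
ee_rot: [-3.141, -0.519, -0.216]
wrist_force: [0.2, 0.1, -2.1]
width: 0.016
[-0.28682084  0.75729432  0.28050406  0.03551051  1.58573224  1.5095821 ] [[ 8.48111096e-01 -2.13939910e-01  4.84703295e-01]
 [-1.85860384e-01 -9.76846797e-01 -1.05954017e-01]
 [ 4.96148653e-01 -2.26363407e-04 -8.68237561e-01]]
```

```bash
python3 -m crank '[[0.3,0,-0.05,0],[0.3,0,-0.05,0],[0.3,0,-0.05,0],[0.3,0,-0.05,0],[0,0,0,0],[0,0,0,0],[0,0,0,0],[0,0,0,0],[0,0,0,0],[0,0,0,0]]' 1
python3 - <<'E'
from h import *
o=robot.get_obs();print(o['joint_positions'],R.from_euler('xyz',o['ee_rot']).as_matrix())
E
```

```text
time: 12.95
tool_pos: [0.9659, -0.2114, 0.4157]
ee_rot: [-3.141, -0.69, -0.216]
wrist_force: [1.0, -0.2, -1.9]
width: 0.0158
[-0.28897458  0.71733261  0.27469477  0.04708863  1.4613586   1.50911917] [[ 7.53578126e-01 -2.13931187e-01  6.21573371e-01]
 [-1.65156280e-01 -9.76848715e-01 -1.35977907e-01]
 [ 6.36273064e-01 -1.86769301e-04 -7.71463903e-01]]
```

```bash
python3 - <<'E'
from h import *
snap('wrist','w5')
im,P=cloud('w5')
o=robot.get_obs();M=R.from_euler('xyz',o['ee_rot']).as_matrix()
Q=(P-o['tool_pos'])@M   # tool frame
hsv=cv2.cvtColor(im,cv2.COLOR_RGB2HSV)
m=(hsv[...,0]>18)&(hsv[...,0]<32)&(hsv[...,1]>110)&(np.abs(Q[...,2]-.015)<.03)&(np.hypot(Q[...,0],Q[...,1])<.1)
p=Q[m];c=p.mean(0);n=np.linalg.svd(p-c,full_matrices=False)[2][2]
print(len(p),c,n,p.min(0),p.max(0))
np.savez('pics/p5.npz',p=p)
# circle fit of far boundary
def res(x): 
    return 0
ang=np.arctan2(p[:,1],p[:,0]); r=np.hypot(p[:,0],p[:,1])
B=[]
for a in np.radians(np.arange(-80,81,5)):
    k=np.abs(ang-a)<np.radians(2.5)
    if k.sum()>10: B.append(p[k][np.argmax(r[k])])
B=np.array(B)
A=np.c_[2*B[:,:2],np.ones(len(B))]; s=np.linalg.lstsq(A,(B[:,:2]**2).sum(1),rcond=None)[0]
print('circle',s[:2],np.sqrt(s[2]+s[0]**2+s[1]**2),len(B))
E
```

```text
28827 [0.02056733 0.00015558 0.0163947 ] [ 2.43598775e-03 -8.25299064e-04 -9.99996692e-01] [-0.06632063 -0.07557107 -0.00507543] [0.07540972 0.07573991 0.0223608 ]
circle [-0.00014656  0.00020101] 0.07540393588803884 33
```

View pics/w5.png

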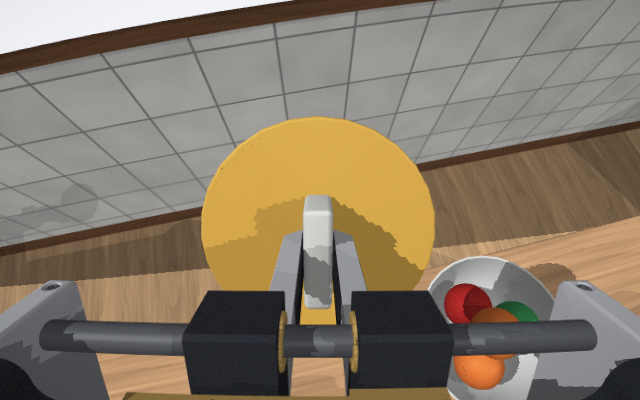

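Lid is square to the tool (axis within 0.2°) and centred within a millimetre, underside 24.4 mm ahead of the TCP. Moving it in front of the lens.

```bash
python3 -m crank '[[-0.205,0.06,-0.0866,0],[-0.205,0.06,-0.0866,0],[-0.205,0.06,-0.0866,0],[-0.205,0.06,-0.0866,0],[-0.205,0.06,-0.0866,0],[-0.205,0.06,-0.0866,0],[-0.205,0.06,-0.0866,0],[-0.205,0.06,-0.0866,0],[-0.205,0.06,-0.0866,0],[-0.205,0.06,-0.0866,0]]' 1
python3 - <<'E'
from h import *
o=robot.get_obs();M=R.from_euler('xyz',o['ee_rot']).as_matrix()
print(o['joint_positions'],M[:,2],np.degrees(np.arcsin(-M[2,2])))
print((np.array([.5232,-.2371,.288])-o['tool_pos'])@M/.2)
E
```

```text
time: 14.25
tool_pos: [0.5248, -0.2373, 0.2898]
ee_rot: [3.14, -0.691, -0.214]
wrist_force: [-0.2, -1.0, -1.6]
width: 0.0156
[-0.70380735 -0.3375515   1.75347938  0.33799384  1.11776649  1.02868307] [ 0.62238572 -0.13722208 -0.77058816] 50.40673441703753
[-0.01211292  0.00098335  0.00186497]
```

```bash
python3 -m crank '[[-0.012,0,0.002,0],[0,0,0,0],[0,0,0,0],[0,0,0,0],[0,0,0,0],[0,0,0,0],[0,0,0,0],[0,0,0,0],[0,0,0,0],[0,0,0,0]]' 1
python3 - <<'E'
from h import *
snap('scene','s6');snap('top','t6');snap('wrist','w6')
o=robot.get_obs();print(o['tool_pos'],o['ee_rot'])
a=load('s6')['im'][180:320,170:350,::-1];b=load('t6')['im'][130:270,280:460,::-1]
f=lambda x:cv2.resize(x,(400,311),interpolation=cv2.INTER_CUBIC)
cv2.imwrite('pics/c6.png',np.hstack([f(a),f(b)]))
E
```

```text
time: 15.5
tool_pos: [0.5248, -0.2371, 0.2878]
ee_rot: [-3.141, -0.69, -0.216]
wrist_force: [0.2, -0.3, -2.2]
width: 0.0157
[ 0.52478233 -0.23704606  0.28774363] [-3.14144532 -0.68982008 -0.21563934]
```

View pics/c6.png

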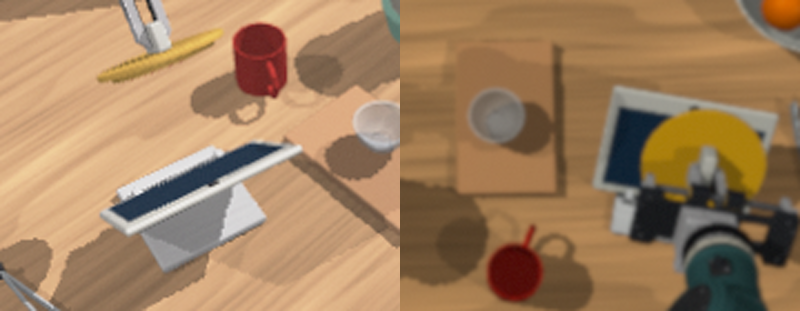

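View pics/w6.png

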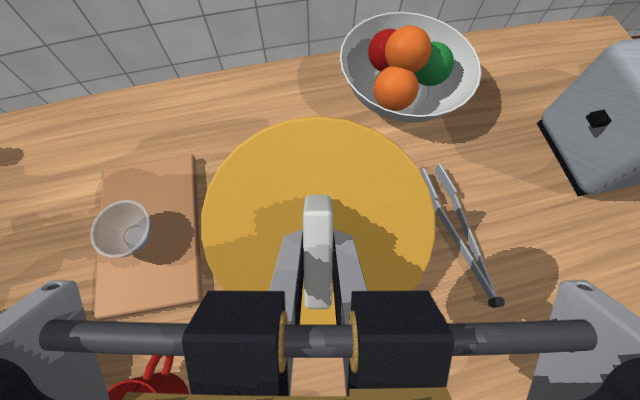

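View pics/s6.png

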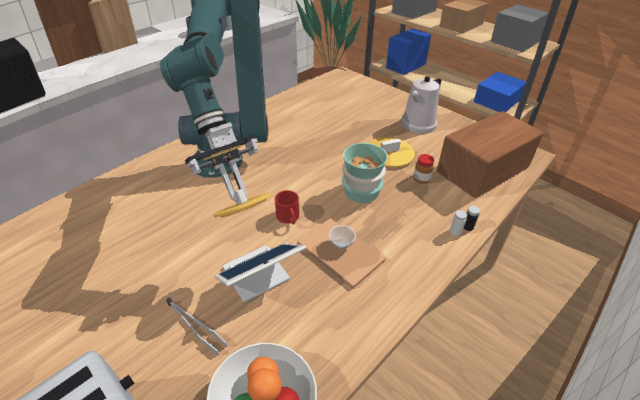

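View pics/t6.png

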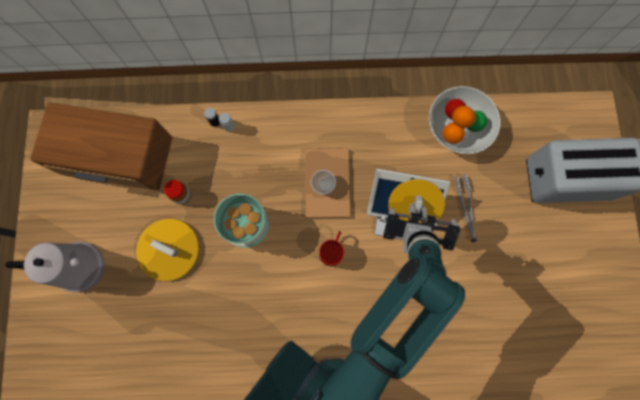

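Views show the lid tilted in front of the screen, touching nothing; tower open and in place, other items where they were. Numerical check of the final geometry and the tower position:

```bash
python3 - <<'E'
from h import *
c,n1,P=face('s6',(232,252,290,268)); c2,n2,_=face('t6',(378,176,388,212))
n,c0,_=None,None,None
c,n,P=face('w2',(235,55,405,138))
L=np.array([.6395,-.2627,.148])
o=robot.get_obs();M=R.from_euler('xyz',o['ee_rot']).as_matrix()
lid=o['tool_pos']+M[:,2]*.0244
v=lid-L;print('dist',v@n,'lateral',v-(v@n)*n,'angle',np.degrees(np.arccos(-M[:,2]@n)))
for f in ('s0','s6','t0','t6'):
    im,P=cloud(f)
    m=(np.hypot(P[...,0]-.535,P[...,1]-.262)<.1)&(P[...,2]>.1)&(P[...,2]<.155)
    print(f,m.sum(),np.round(np.nanmean(P[m],0),4))
A=load('t0')['im'].astype(int);B=load('t6')['im'].astype(int)
im,P=cloud('s6')
m=np.zeros(im.shape[:2],bool);m[190:220,210:275]=1
hsv=cv2.cvtColor(im,cv2.COLOR_RGB2HSV);m&=(hsv[...,1]>120)&(hsv[...,0]>18)&(hsv[...,0]<32)&(P[...,2]>.18)
p=P[m];print('lid scene',len(p),p.mean(0),lid)
E
```

```text
face n [-0.63399672  0.1362441   0.76123959] std 0.0005228563356379063 tilt 49.57359939205186 yaw -12.128248537105312
face n [-0.63562793  0.15633139  0.75600108] std 0.0023410179229294056 tilt 49.11291883202244 yaw -13.817527442898603
face n [-0.63532324  0.13987852  0.75947243] std 0.0006169187174521997 tilt 49.417710809959495 yaw -12.416657787519249
dist 0.15820684136997698 lateral [0.00096407 0.00020513 0.0007687 ] angle 1.0595998465823613
s0 541 [0.5666 0.2217 0.1219]
s6 1236 [0.5368 0.2618 0.1265]
t0 127 [0.4918 0.2268 0.1096]
t6 1812 [0.5372 0.2676 0.1236]
lid scene 374 [ 0.56675179 -0.25859333  0.29869525] [ 0.53995159 -0.24036513  0.26892243]
```

```bash
python3 -m crank '[[0,0,-0.01,0],[0,0,0,0],[0,0,0,0],[0,0,0,0],[0,0,0,0],[0,0,0,0],[0,0,0,0],[0,0,0,0],[0,0,0,0],[0,0,0,0]]' 1
python3 - <<'E'
from h import *
o=robot.get_obs();print(o['tool_pos'],o['ee_rot'],abs(o['qvel']).max(),o['width'])
print(robot.close_job())
E
```

```text
time: 16.9
tool_pos: [0.5236, -0.2368, 0.2893]
ee_rot: [-3.141, -0.69, -0.216]
wrist_force: [-0.6, -0.6, -2.0]
width: 0.0156
[ 0.52355443 -0.23675916  0.28926699] [-3.141394   -0.68979112 -0.2156629 ] 0.001797705322257529 0.015582675839587994
the job is handed in; nothing more can be done
None
```

I handed the job in at 16.9 s with the lid still held steady in front of the lens. I first pushed the screen back. I then lifted the smaller 152 mm lid off the tower by its handle (the larger, about 203 mm lid stayed on the table). The moves only turn the tool about its own axis, so I tilted the lid by driving the arm past its reach until the tool leaned 39.5° forward. Then I brought it in front of the lens.

What the last checks showed:
- **Screen:** three views put the tilt at 49.4–49.6°, with a noisier top view reading 49.1°. That is slightly under the 50° asked.
- **Lid:** its underside is about 16 cm straight out from the lens and centred within about 1.5 mm. It is square to the screen within about 1°. After that check I moved it out 2 mm, from 158 to about 160 mm.
- **Grip:** still closed on the handle at 15.6 mm, with the arm at rest.
- **Tower and other things:** they look unmoved in the pictures. My numerical before-and-after comparison of the tower was no use because the lid hid it in the first pictures.
- **Checks that disagreed:** early on, the top and scene cameras put the tablet and the tower about 5 mm apart along y. I used the close-up wrist views instead. My final scene-camera average over the lid's visible pixels differed from the pose worked out from the arm by about 27 mm in x, 18 mm in y and 30 mm in z. It is an average over only part of the lid, so I took it as bias and did not follow it up.

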